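# Set the key cutter's depth dial four clicks on and lock it

## Robot

A 7-joint arm with a two-finger parallel gripper is mounted at the origin on the work surface. World frame = base frame: x ahead of the robot, y to its left, z up, the work surface at z = 0. Lengths are in m, angles in rad, forces in N, time in s.
With the tool pointing down it reaches from about 0.4 to 0.875 m from the base axis. Payload 19.3 kg.
Tool frame: the origin (TCP) lies at the very end of the fingers, on their centre line; the grasp point (between the pads) lies 19 mm behind it; z points along the fingers, y is the line along which they close (so a half turn about z gives the same grasp; the last joint's range is limited). The gripper opens to 85 mm and grips with 20 to 120 N. Pads are 22 mm wide; open, the fingers measure 114 mm over their backs; the gripper's body (76 mm by 85 mm) begins 54 mm behind the grasp point. The pads swing forward as they close: fully open they stand 13 mm farther back than shut.
Start: joints at [1.035, 0.521, -0.036, 1.599, 0.021, 1.021, -0.113], TCP at [0.281, -0.558, 0.231] pointing down, gripper open.
Joint ranges: [-2.91, 2.91], [-0.3, 2.13], [-1.5, 1.42], [0.17, 2.43], [-1.26, 4.41], [0.16, 1.93], [-2.52, 2.52]. Speed limits (rad/s): [1.89, 1.89, 2.39, 2.39, 3.01, 3.01, 3.01].

## Interface

Orientations are given as a unit quaternion [w, x, y, z].
In Python, from plant import env gives the robot as it stands.
- The arm moves only by the tool play_rows, never from a script. Its argument "targets" is a list of rows, each a list of 7 numbers: the turn, a rotation vector about the world's x, y, z in rad, then the shift along the world's x, y, z in m, then the finger opening in m, from 0 to 0.0854. In form: [[ax, ay, az, dx, dy, dz, gripper], ...]. A call has 1 to 12 rows; each row is the pose to reach, as a shift and turn from the pose commanded when the call began; what a row does not reach only later rows make up. A row lasts 1/8 s, in which the tool goes at most 62.5 mm and 10.7 degrees, less where a joint would pass 70% of its speed; a pose out of reach is approached as far as the arm can. A call with a gripper value outside its range is refused whole. The fingers move at their own pace and stop on an object; the grip force is fixed at half the most. Time passes only in rows, so rows that repeat a pose let the fingers close. It gives the time, the measured TCP pose, the force, the opening and the grip force at its end, in the units of the state.
- env.get_obs(): the state, without advancing time (a new reading comes with each control period).
- env.snapshot(name): name is "scene" or "top"; returns the picture (384x512x3 uint8, red, green, blue); there is no depth.
- env.calibration(name): a dict with "K" (3x3 intrinsics, pixels), "pose" (4x4, takes a point from camera to world coordinates). Camera axes: x right, y down, z forward; pixel columns grow to the right and rows downward; lengths in m; the calibration is good to about 2 mm. A picture is of the moment at which its call begins. calibration takes no time and is no camera call.
- env.job_done(): hands the job in; it is judged then, once.
The state is a dict: "time_s": time; "qpos": joint angles; "joint_vel": joint speeds; "tau": joint torques, N m; "position": TCP position; "tcp_rot": TCP orientation; "ft_force": force on the tool from outside, world axes, zero at the start; "moment": the same for the moment, N m; "gripper_width": opening from 0.0 (shut) to 1.0 (fully open); "grip_force": force on a finger pad.
Only numpy, scipy, OpenCV 4.12 (cv2) and the standard library are available. Lean on these libraries where they do the work, as an engineer would, in place of code of your own. Each camera call takes 0.05 s, during which the arm holds its last target. There are 200 camera calls.

## Task

On the red key-cutting machine, set the cutting depth: with a fingertip against the yellow peg, gently push the black click-stop dial round clockwise (seen from above) exactly four clicks, no more, and let it rest in that click-stop. Then press the green lock button fully down with a fingertip and let go. Do not pinch or force the dial, and leave the padlock, tape roll and jar where they are.

Things in the scene. Friction and masses are not known exactly. Their poses are not given: they have to be found in the camera images.
- machine: Red and grey key-cutting machine, fixed to the bench. Origin on the bench (z = 0) straight under the dial's axis; z up, its -x side is its front. The control pod round the dial is a flat red top 75 mm above the bench, from -155 to +90 mm in x and -82 to +82 mm in y. A grey base plate (38 mm high) reaches to y = +340 mm; beyond y = +160 mm stand the motor housing and key vices, up to 215 mm high.
- dial_top: The black dial: upright axis, 88 mm across with knurled edge, 14 mm thick. Origin on the axis at its underside, 78 mm above the bench (upper face 92 mm); z up, its own x axis points at the yellow peg. A ring of 12 white dots on the pod round it (54 mm from the axis) marks the click pitch. It turns more than a full turn either way.
- peg (a point): Middle of the yellow finger peg that stands up on the dial: a 12 mm thick upright post, 34 mm from the dial's axis, from the dial's face (92 mm above the bench) up to 118 mm. The point lies on the peg's axis 105 mm above the bench.
- depth_dial (a joint): Angle of the dial in rad, growing clockwise seen from above. Click-stops lie every 30 degrees (0.524 rad), at whole multiples of 0.524; the dial always rests in one, held there by a sprung ball, and starts at about 0, 0.524 or 1.047. Between stops the push at the peg rises to about 3 to 6 N, then the dial snaps on by itself into the next stop once it is half-way past.
- lock_button (a joint): Travel of the green lock button in m: 0 up, 0.006 fully down. It springs back when let go; fully down takes 5 N.
- lock_button_top (a point): Centre of the upper face of the green lock button, 28 mm across, in a round black housing on the pod, 105 mm in front (-x of the machine) of the dial's axis, 97 mm above the bench. It is pressed straight down.
- tape_roll: Roll of masking tape lying flat, 100 mm across, 25 mm high, loose on the bench by the machine. Origin at the centre of its underside. To be left alone.
- padlock: Brass padlock standing on the bench, 42 x 22 mm, 65 mm high, loose. Origin at the centre of its underside. To be left alone.
- wax_jar: Jar with a blue cap, 56 mm across, 75 mm high, loose on the bench. Origin at the centre of its underside. To be left alone.

How it is judged:
By the outcome, as a careful person would: the job done as asked, in the order asked, and still so for the second after the job is handed in, with the robot touching nothing.
It also fails if it takes over 51 s, if anything falls off the work surface, if the arm or the gripper's body presses on something with over 40 N, if the wrist force passes 120 N, or if a joint passes its speed limit or range.

## Working session

There is one attempt and no reset: what is moved stays moved. The work goes in short steps, Python scripts to look and compute and a tool call to move; the robot and the scene stay as the last step left them, time stands still between calls to the robot, and variables do not carry over. Pictures are saved under pics/ and viewed, at most 10 in all, crops included, and the job is handed in when it is done.

Besides the shell and the picture viewer there is one more tool, called after "Emit:" in YAML: its name, and indented under it one key for each argument. play_rows: Moves the arm, as the interface text tells. Its arguments: {"type":"object","properties":{"targets":{"type":"array"}},"required":["targets"]}

```bash
mkdir -p pics
python3 - <<'E'
from plant import env
import cv2,numpy as np
for n in("scene","top"):
    im=env.snapshot(n); cv2.imwrite(f"pics/{n}0.png",im[:,:,::-1])
    c=env.calibration(n); print(n,np.round(c["K"],1).tolist(),np.round(c["pose"],3).tolist())
o=env.get_obs(); print(o)
a,b=[cv2.imread(f"pics/{n}0.png") for n in("scene","top")]
cv2.imwrite("pics/both0.png",cv2.resize(np.vstack([a,b]),(400,600)) if 0 else np.hstack([a,b])[:, :] if 0 else cv2.resize(np.hstack([a,b]),(800,300)))
E
```

```text
scene [[349.4, 0.0, 256.1], [0.0, 349.4, 193.1], [0.0, 0.0, 1.0]] [[-0.743, 0.533, -0.404, 0.825], [0.669, 0.602, -0.436, 0.241], [0.011, -0.594, -0.804, 0.612], [0.0, 0.0, 0.0, 1.0]]
top [[454.0, 0.0, 258.7], [0.0, 454.0, 185.2], [0.0, 0.0, 1.0]] [[0.026, -0.988, 0.153, 0.449], [-1.0, -0.028, -0.013, -0.036], [0.017, -0.153, -0.988, 0.749], [0.0, 0.0, 0.0, 1.0]]
{'time_s': 0.1, 'qpos': array([ 1.03483497,  0.52197368, -0.03631563,  1.59992156,  0.02115834,
        1.02112763, -0.1127909 ]), 'joint_vel': array([-0.00103705,  0.00042502, -0.00116137, -0.00081536, -0.00099878,
        0.00155158,  0.00083801]), 'tau': array([ 5.30071382e-03, -9.28487563e+01,  1.98476940e+00, -3.70529115e+01,
        1.82430638e-02,  5.32751277e-03, -4.73431828e-05]), 'position': array([ 0.28052865, -0.55816995,  0.23078195]), 'tcp_rot': array([-5.03918306e-04,  9.73009465e-01,  2.30764612e-01, -1.42163288e-04]), 'ft_force': array([-0.09132468,  0.00453051,  0.37479095]), 'moment': array([ 0.05584427, -0.00298792,  0.00233037]), 'grip_force': 0.0, 'gripper_width': 0.9964048300796713}
```

View pics/top0.png

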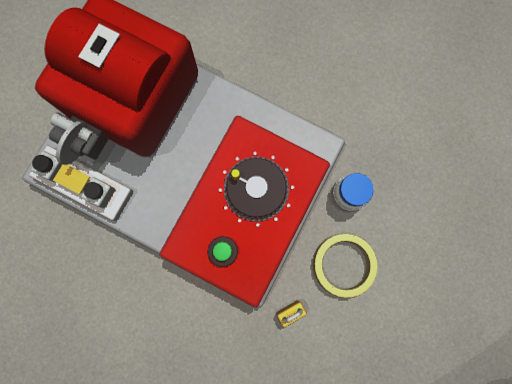

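View pics/scene0.png

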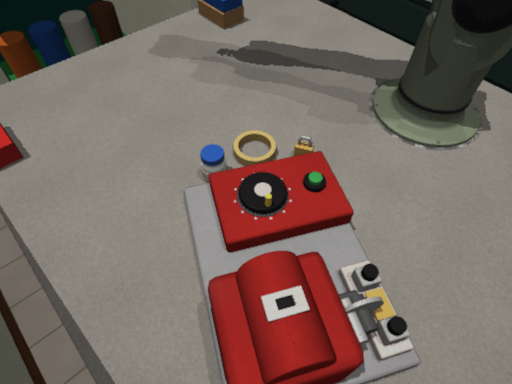

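The top view shows the dial hub at (257,187), the yellow peg at about (236,174) and the green button at (222,251). The jar, tape roll and padlock are to the right of the pod. In the scene view the dial is at (263,190), the peg at (268,200) and the button at (316,181).

```bash
cat > h.py <<'E'
import cv2,numpy as np
from plant import env
def ray(n,u,v):
    c=env.calibration(n);K=np.array(c["K"]);P=np.array(c["pose"])
    d=P[:3,:3]@np.linalg.inv(K)@[u,v,1]; return P[:3,3],d
def onz(n,u,v,z):
    o,d=ray(n,u,v); return o+d*(z-o[2])/d[2]
def blob(im,h,box,s=120,v=60):
    hsv=cv2.cvtColor(im,cv2.COLOR_RGB2HSV);m=cv2.inRange(hsv,(h[0],s,v),(h[1],255,255))
    k=np.zeros_like(m);x0,y0,x1,y1=box;k[y0:y1,x0:x1]=1;m*=k
    M=cv2.moments(m,True); 
    return (M['m10']/max(M['m00'],1),M['m01']/max(M['m00'],1),M['m00'])
def tri(a,b):
    (o1,d1),(o2,d2)=ray("top",*a[:2]),ray("scene",*b[:2])
    s=np.linalg.lstsq(np.c_[d1,-d2],o2-o1,rcond=None)[0]
    p,q=o1+s[0]*d1,o2+s[1]*d2; return (p+q)/2,np.linalg.norm(p-q)
def hub(im,box):
    hsv=cv2.cvtColor(im,cv2.COLOR_RGB2HSV);m=cv2.inRange(hsv,(0,0,170),(180,40,255))
    k=np.zeros_like(m);x0,y0,x1,y1=box;k[y0:y1,x0:x1]=1
    n,l,st,c=cv2.connectedComponentsWithStats(m*k);i=1+st[1:,4].argmax();return (*c[i],st[i,4])
E
python3 - <<'E'
from h import *
T,S=env.snapshot("top"),env.snapshot("scene")
g=[blob(T,(45,80),(190,220,260,280)),blob(S,(45,80),(295,160,340,200))]
y=[blob(T,(22,35),(215,150,285,220),150,90),blob(S,(22,35),(235,170,290,220),150,90)]
hb=[hub(T,(235,165,280,210)),hub(S,(245,175,282,212))]
for n,a in(("green",g),("yellow",y),("hub",hb)): print(n,np.round(a,1).tolist(),tri(*a))
D=onz("top",*hb[0][:2],.092);B=onz("top",*g[0][:2],.097);P=onz("top",*y[0][:2],.11)
print(D,B,np.linalg.norm(D-B),P,np.linalg.norm((P-D)[:2]))
print("scene",onz("scene",*hb[1][:2],.092),onz("scene",*g[1][:2],.097),onz("scene",*y[1][:2],.108))
f=np.arctan2(*(B-D)[1::-1]);p=np.arctan2(*(P-D)[1::-1]);print("front ang",np.degrees(f),"peg",np.degrees(p))
# padlock/jar/tape approx
for n,u,v,z in(("padlock",292,314,.05),("tape",346,266,.02),("jar",356,190,.075)):print(n,onz("top",u,v,z))
cr=T[140:260,180:310];cv2.imwrite("pics/c1.png",cv2.resize(cr[:,:,::-1],None,fx=4.6,fy=4.6,interpolation=2))
E
```

```text
green [[221.9, 251.0, 294.0], [314.8, 177.5, 145.0]] (array([0.45429597, 0.00566072, 0.09128841]), np.float64(0.00046388544530352044))
yellow [[235.0, 173.0, 62.0], [268.0, 199.3, 60.0]] (array([ 0.56499589, -0.00939041,  0.1067898 ]), np.float64(0.0016896538777684226))
hub [[255.5, 186.3, 367.0], [262.2, 188.8, 158.0]] (array([ 0.54910854, -0.04012654,  0.09314746]), np.float64(2.3159248004577096e-05))
[ 0.54927581 -0.04012429  0.092     ] [0.45438631 0.00510961 0.097     ] 0.10523840976151991 [ 0.56493972 -0.01018669  0.11      ] 0.033787836710057514
scene [ 0.5485043  -0.04075783  0.092     ] [0.45822371 0.00842326 0.097     ] [ 0.56514163 -0.00809178  0.108     ]
front ang 154.51282447192472 peg 62.38059475491606
padlock [ 0.36429217 -0.10009617  0.05      ]
tape [ 0.43650307 -0.1875251   0.02      ]
jar [ 0.55057845 -0.19161177  0.075     ]
```

View pics/c1.png

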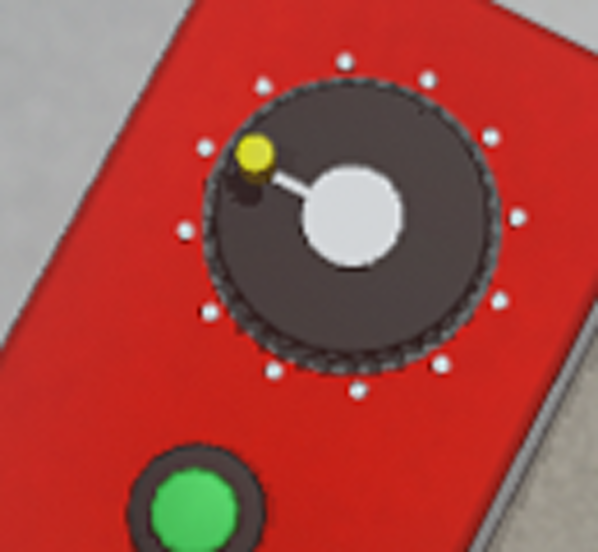

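The dial axis is at about (0.549,-0.040), the peg at 62° in world terms (starting one stop short of the front reference), and the button at (0.4545,0.0055). I'll shut the fingers, go above the spot on the counter-clockwise side of the peg, and turn the tool so the finger edge faces the push direction.

Emit:
play_rows:
  targets:
    - [0,0,0.5,0.06,0.12,0,0]
    - [0,0,1.0,0.12,0.25,0,0]
    - [0,0,1.6,0.18,0.4,0,0]
    - [0,0,2.194,0.256,0.563,0,0]
    - [0,0,2.194,0.256,0.563,0,0]
    - [0,0,2.194,0.256,0.563,0,0]
    - [0,0,2.194,0.256,0.563,0,0]
    - [0,0,2.194,0.256,0.563,0,0]
    - [0,0,2.194,0.256,0.563,0,0]
    - [0,0,2.194,0.256,0.563,0,0]
    - [0,0,2.194,0.256,0.563,0,0]
    - [0,0,2.194,0.256,0.563,0,0]

```text
time_s: 1.7
position: [0.5367, 0.0053, 0.231]
tcp_rot: [-0.0, 0.235, 0.972, 0.0]
ft_force: [0.3, 0.3, 0.2]
gripper_width: -0.0
grip_force: 0.0
```

Emit:
play_rows:
  targets:
    - [0,0,0,0,0,-0.045,0]
    - [0,0,0,0,0,-0.09,0]
    - [0,0,0,0,0,-0.09,0]
    - [0,0,0,0,0,-0.09,0]

```text
time_s: 2.2
position: [0.5374, 0.0049, 0.1427]
tcp_rot: [0.001, 0.239, 0.971, 0.0]
ft_force: [-0.5, -0.6, 0.3]
gripper_width: 0.001
grip_force: 0.0
```

Run:
```python
from h import *
T,S=env.snapshot("top"),env.snapshot("scene")
a=cv2.resize(T[120:270,160:310],(400,400),interpolation=2);b=cv2.resize(S[110:260,200:350],(400,400),interpolation=2)
cv2.imwrite("pics/c2.png",np.hstack([a,b])[:,:,::-1]);print(env.get_obs()["position"])
```

```text
[0.53761926 0.00466899 0.14306673]
```

View pics/c2.png

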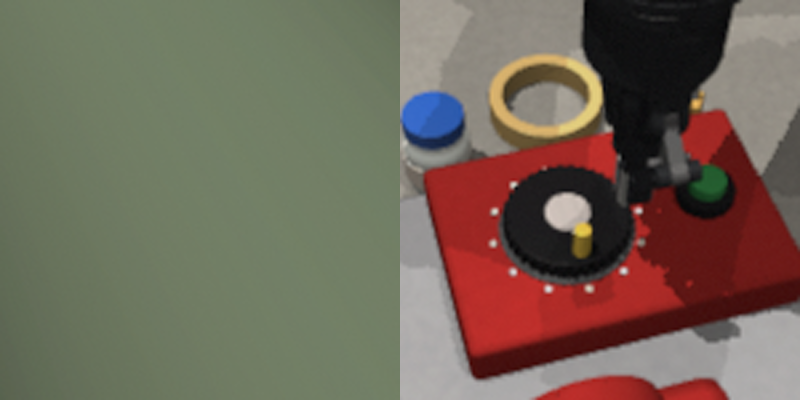

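The scene view shows the closed fingertips over the dial's right rim, on the counter-clockwise side of the peg (crop 583,240). The top view is blocked by the arm. I'll go down beside the peg and creep towards it.

Emit:
play_rows:
  targets:
    - [0,0,0,0,0,-0.02,0]
    - [0,0,0,0,0,-0.04,0]
    - [0,0,0,0,0,-0.04,0]
    - [0,0,0,0,0,-0.04,0]
    - [0,0,0,0.004,-0.002,-0.04,0]
    - [0,0,0,0.008,-0.004,-0.04,0]
    - [0,0,0,0.008,-0.004,-0.04,0]
    - [0,0,0,0.008,-0.004,-0.04,0]

```text
time_s: 3.3
position: [0.5446, 0.0006, 0.1013]
tcp_rot: [-0.0, 0.239, 0.971, 0.0]
ft_force: [-0.2, -0.4, 0.7]
gripper_width: 0.004
grip_force: 0.0
```

Run:
```python
import numpy as np
from plant import env
o=env.get_obs();print(o["position"],o["tcp_rot"],o["ft_force"])
D=np.array([.549,-.040])
p0=None
for k in range(0,121,10):
    f=np.radians(62.4-k);u=np.array([np.cos(f),np.sin(f)]);t=np.array([-u[1],u[0]])
    p=D+.034*u+.017*t
    print(k,np.round(p,4),round(-np.radians(k),3))
```

```text
[0.54464459 0.00058791 0.10130471] [-4.36071263e-05  2.38621446e-01  9.71112663e-01  4.93256441e-07] [-0.15480113 -0.43088243  0.68005871]
0 [ 0.5497 -0.002 ] -0.0
10 [ 0.5563 -0.0027] -0.175
20 [ 0.5626 -0.0045] -0.349
30 [ 0.5686 -0.0074] -0.524
40 [ 0.574  -0.0113] -0.698
50 [ 0.5786 -0.0161] -0.873
60 [ 0.5823 -0.0216] -1.047
70 [ 0.5849 -0.0276] -1.222
80 [ 0.5865 -0.0341] -1.396
90 [ 0.587  -0.0407] -1.571
100 [ 0.5863 -0.0473] -1.745
110 [ 0.5845 -0.0536] -1.92
120 [ 0.5816 -0.0596] -2.094
```

Emit:
play_rows:
  targets:
    - [0,0,0,0.003,-0.0015,0,0]
    - [0,0,0,0.005,-0.003,0,0]
    - [0,0,-0.06,0.007,-0.0033,0,0]
    - [0,0,-0.12,0.009,-0.0036,0,0]
    - [0,0,-0.175,0.012,-0.004,0,0]
    - [0,0,-0.175,0.012,-0.004,0,0]

```text
time_s: 4.05
position: [0.5567, -0.0034, 0.1012]
tcp_rot: [-0.0, 0.322, 0.947, -0.0]
ft_force: [0.3, 1.2, 0.5]
gripper_width: 0.003
grip_force: 0.6
```

```bash
cat > look.py <<'E'
from h import *
D=np.array([.549,-.040])
S=env.snapshot("scene");y=blob(S,(22,35),(235,165,295,225),150,50)
p=onz("scene",*y[:2],.108)[:2]-D
cv2.imwrite("pics/l.png",cv2.resize(S[130:240,200:350],(600,440),interpolation=2)[:,:,::-1])
o=env.get_obs();a=62.4-np.degrees(np.arctan2(p[1],p[0]))
print("px",np.round(y,1),"cw turn",round(a%360,1),"r",np.linalg.norm(p),o["time_s"],o["position"],o["ft_force"])
E
python3 look.py
```

```text
px [264.7 200.5  74. ] cw turn 9.2 r 0.037388018507469575 4.1 [ 0.55666849 -0.00331738  0.10124527] [-0.7806436   1.08965534  0.55919143]
```

Contact is confirmed, with the dial turned about 9–10° as modelled. I'll go on along the arc to about 70°.

Emit:
play_rows:
  targets:
    - [0,0,-0.087,0.0033,-0.0008,0,0]
    - [0,0,-0.175,0.0063,-0.0018,0,0]
    - [0,0,-0.262,0.0094,-0.0031,0,0]
    - [0,0,-0.349,0.0123,-0.0047,0,0]
    - [0,0,-0.436,0.0151,-0.0065,0,0]
    - [0,0,-0.524,0.0177,-0.0086,0,0]
    - [0,0,-0.611,0.0201,-0.0109,0,0]
    - [0,0,-0.698,0.0223,-0.0134,0,0]
    - [0,0,-0.785,0.0243,-0.0161,0,0]
    - [0,0,-0.873,0.026,-0.0189,0,0]
    - [0,0,-0.96,0.0274,-0.0219,0,0]
    - [0,0,-1.047,0.0286,-0.0249,0,0]

```text
time_s: 5.6
position: [0.5854, -0.0279, 0.1013]
tcp_rot: [-0.0, 0.753, 0.658, 0.0]
ft_force: [-0.1, 1.6, -0.2]
gripper_width: -0.0
grip_force: 1.1
```

```bash
python3 look.py
```

```text
px [0. 0. 0.] cw turn 146.0 r 1.0384071966454291 5.65 [ 0.58543122 -0.02847089  0.1012568 ] [-0.83651721  0.62525766  0.60226694]
```

View pics/l.png

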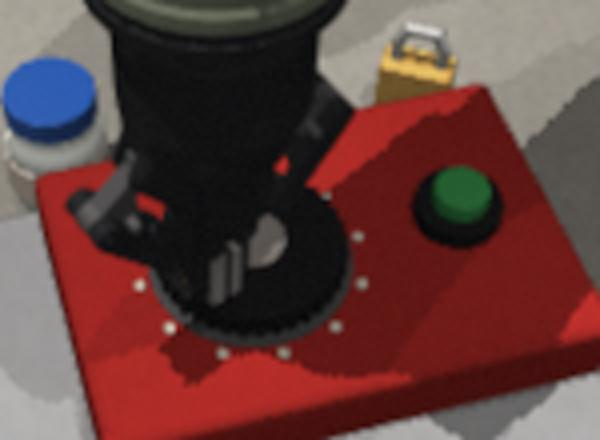

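The fingers hide the peg (at roughly 225,275 in the crop), and the tool is following the arc. I'll push on to about 112°: past the half-way point at 105° and well short of 135°.

Emit:
play_rows:
  targets:
    - [0,0,-0.087,0.0009,-0.0032,0,0]
    - [0,0,-0.175,0.0016,-0.0065,0,0]
    - [0,0,-0.262,0.002,-0.0098,0,0]
    - [0,0,-0.349,0.0021,-0.0131,0,0]
    - [0,0,-0.436,0.0019,-0.0164,0,0]
    - [0,0,-0.524,0.0014,-0.0197,0,0]
    - [0,0,-0.611,0.0006,-0.0229,0,0]
    - [0,0,-0.698,-0.0004,-0.026,0,0]
    - [0,0,-0.733,-0.0009,-0.0272,0,0]
    - [0,0,-0.733,-0.0009,-0.0272,0,0]
    - [0,0,-0.733,-0.0009,-0.0272,0,0]

```text
time_s: 7.02
position: [0.5844, -0.0554, 0.1013]
tcp_rot: [-0.0, 0.938, 0.346, 0.0]
ft_force: [0.5, -0.0, -0.3]
gripper_width: 0.004
grip_force: 0.0
```

```bash
python3 look.py
```

```text
px [0. 0. 0.] cw turn 146.0 r 1.0384071966454291 7.075 [ 0.58442864 -0.0554063   0.10128218] [-0.9594173   0.29004976 -0.2700659 ]
```

Emit:
play_rows:
  targets:
    - [0,0,0,0.004,0.0035,0,0]
    - [0,0,0,0.008,0.007,0,0]
    - [0,0,0,0.008,0.007,0.04,0]
    - [0,0,0,0.008,0.007,0.06,0]
    - [0,0,0,-0.05,0.03,0.06,0]
    - [0,0,0,-0.1,0.05,0.06,0]
    - [0,0,0,-0.13,0.06,0.06,0]
    - [0,0,0,-0.13,0.06,0.06,0]
    - [0,0,0,-0.13,0.06,0.06,0]
    - [0,0,0,-0.13,0.06,0.06,0]

```text
time_s: 8.32
position: [0.4551, 0.0043, 0.1612]
tcp_rot: [0.0, 0.939, 0.345, 0.0]
ft_force: [-0.1, -0.2, 0.3]
gripper_width: 0.0
grip_force: 0.0
```

```bash
python3 look.py
```

```text
px [244.8 181.7  73. ] cw turn 112.8 r 0.03288442911489745 8.375 [0.4549695  0.00429478 0.16112201] [-0.38544741 -0.32434689 -0.30433518]
```

View pics/l.png

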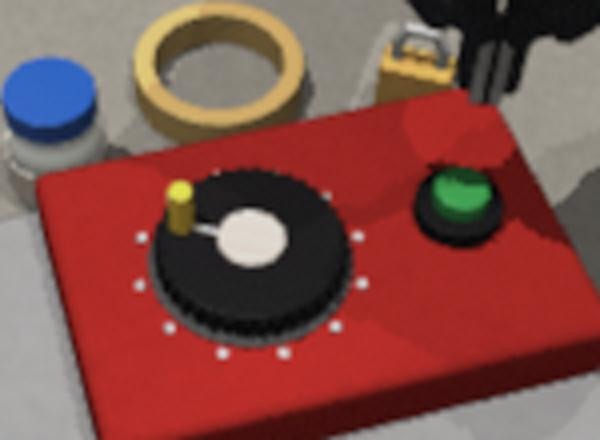

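The scene view shows the peg clear of the fingers, at crop (181,205), and the objects unmoved. It reads 113°, nearest the 120° stop. I'll check against both views before locking.

Run:
```python
from h import *
T=env.snapshot("top");print("top",blob(T,(22,35),(215,150,300,225),150,90))
S=env.snapshot("scene");print("scene",blob(S,(22,35),(235,165,295,225),150,50))
for k in(0,90,105,120,150):
    f=np.radians(63.5-k);X=np.array([.549+.034*np.cos(f),-.04+.034*np.sin(f),.106,1])
    for n in("top","scene"):
        c=env.calibration(n);q=np.array(c["K"])@(np.linalg.inv(c["pose"])@X)[:3];print(k,n,np.round(q[:2]/q[2],1))
```

```text
top (277.6666666666667, 170.94871794871796, 39.0)
scene (244.77142857142857, 181.5, 70.0)
0 top [234.6 174. ]
0 scene [267.8 199.1]
90 top [266.6 164.5]
90 scene [244.6 188.4]
105 top [271.6 168.1]
105 scene [244.  184.6]
120 top [275.5 172.7]
120 scene [244.7 180.8]
150 top [279.2 184.3]
150 scene [249.4 174.4]
```

Both views agree with 120°, which is exactly four clicks. Now I'll press the button.

Emit:
play_rows:
  targets:
    - [0,0,0,0,0.001,-0.03,0]
    - [0,0,0,0,0.001,-0.055,0]
    - [0,0,0,0,0.001,-0.06,0]
    - [0,0,0,0,0.001,-0.063,0]
    - [0,0,0,0,0.001,-0.066,0]
    - [0,0,0,0,0.001,-0.069,0]
    - [0,0,0,0,0.001,-0.07,0]
    - [0,0,0,0,0.001,-0.07,0]
    - [0,0,0,0,0.001,-0.07,0]

```text
time_s: 9.6
position: [0.4548, 0.0055, 0.0915]
tcp_rot: [0.0, 0.939, 0.345, 0.0]
ft_force: [2.5, -0.7, 4.7]
gripper_width: -0.001
grip_force: 2.3
```

Emit:
play_rows:
  targets:
    - [0,0,0,0,0,-0.001,0]
    - [0,0,0,0,0,-0.002,0]
    - [0,0,0,0,0,-0.002,0]
    - [0,0,0,0,0,-0.002,0]

```text
time_s: 10.1
position: [0.4549, 0.0055, 0.0905]
tcp_rot: [0.0, 0.939, 0.345, 0.001]
ft_force: [-5.1, -0.9, 38.9]
gripper_width: 0.004
grip_force: 19.1
```

Force rose to 39 N, so the button is against its hard stop and fully down. I'll release it and move clear.

Emit:
play_rows:
  targets:
    - [0,0,0,0,0,0.01,0]
    - [0,0,0,0,0,0.05,0]
    - [0,0,0,0,0,0.09,0]
    - [0,0,0,0,0,0.12,0]
    - [0,0,0,0,0,0.12,0]
    - [0,0,0,0,0,0.12,0]
    - [0,0,0,0,0,0.12,0]

```text
time_s: 10.98
position: [0.4538, 0.0055, 0.2084]
tcp_rot: [-0.0, 0.939, 0.345, -0.001]
ft_force: [-0.8, -0.2, 0.1]
gripper_width: -0.008
grip_force: 0.0
```

```bash
python3 look.py
python3 - <<'E'
from h import *
S=env.snapshot("scene");print(blob(S,(45,80),(295,160,340,200)),env.get_obs()["ft_force"])
E
```

```text
px [244.7 181.4  68. ] cw turn 114.1 r 0.033205068349149325 11.025 [0.45390504 0.00547326 0.20845835] [ 0.79183562 -1.05459935  0.3149812 ]
(314.77564102564105, 177.85256410256412, 156.0) [-0.0260719  -0.75400241 -0.19805244]
```

View pics/l.png

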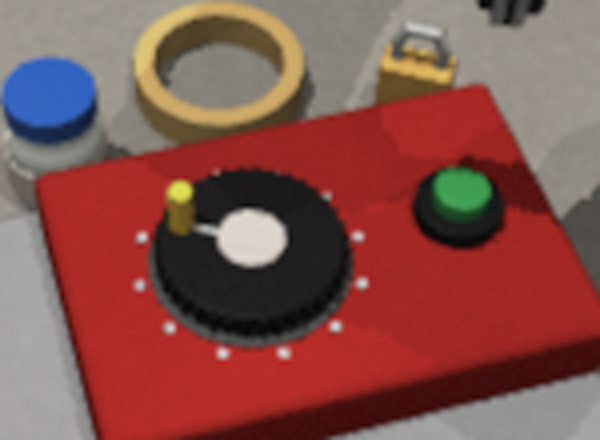

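The dial hasn't moved (peg at crop 181,205), the button has sprung back up (462,193), the arm is clear and the loose objects are where they were. Handing in.

```bash
python3 -c "
from plant import env
print(env.job_done())"
```

```text
the job is handed in; nothing more can be done
None
```

I turned the dial exactly four clicks clockwise, pressed the lock button fully down and let it go, left the padlock, tape roll and jar where they were, and handed the job in at about 11 s with the arm clear.

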